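# Clear and half-open the sample changer

## Task

Two closed sample cases have been left on the sample changer's sprung round lid: stack them squarely on the dark grey case standing on the table, the blue one first and the green one on top, setting them down rather than dropping them and leaving the dark grey case where it is. Then take the lid by its black bar, lift it until its yellow pointer lines up with the red marker on the quadrant, and finish still holding the bar so that the lid stays at the mark. Leave the marker and everything else on the bench alone.

Things in the scene. Friction and masses are not known exactly. Their poses are not given: they have to be found in the camera images.
- sampler: Sample changer, fixed to the bench: white housing 250 x 230 x 70 mm carrying a round aluminium chamber (diameter 244 mm, top at 100 mm). Origin: centre of its underside on the table. x points from the front (the lid's bar) to the hinge at the back, z up. It stands at a different place and yaw (within 0.2 rad of the robot's axes) each time.
- lid (a joint): Opening angle of the lid (rad): 0 shut (level), grows as its front edge rises, stop at 1.25. A spring (0.6 N m shut, 1.0 N m more per rad) and the lid's weight (about 0.6 kg, varies) pull it shut; it falls shut when let go. About 6 to 9 N at the bar lift it. The lid is an aluminium disc 250 mm in diameter, 12 mm thick, underside at 100 mm, top at 112 mm above the table, centred over the sampler.
- lid_hinge (a point): Point on the lid's hinge axis (along the sampler's y) in the middle of the lid's width, 135 mm behind the sampler's centre and 100 mm above the table.
- lid_bar (a point): Black round handle bar on the lid's front edge, diameter 10 mm, 116 mm long along the sampler's y, on two 10 mm posts near its ends (100 mm clear between them), its centre line 42 mm above the lid's top. This point: centre of the bar; axes are those of the lid (as the sampler's when shut). With the lid shut it lies 265 mm in front of the hinge axis and 54 mm above it (154 mm above the table), and turns with the lid about that axis.
- marker (a joint): Angle (rad) at which the red marker is set, on the same scale and about the same axis as joint lid: the lid is at the mark when joint lid equals it. Set between 0.40 and 0.75; a stiff friction hinge keeps it there.
- marker_flag (a point): Red flag of the marker, 16 x 30 x 8 mm, 118 mm from the hinge axis, on the sampler's -y side beside a white quadrant plate (radius 94 mm, 134 mm from the middle). This point: its centre; its x axis points along the marker's arm towards the hinge axis, so it is parallel to the lid's x axis when the lid is at the mark.
- pointer_tip (a point): Tip of the yellow pointer that turns with the lid, 122 mm from the hinge axis, 148 mm to the sampler's -y side; it stands beside the red flag when the lid is at the mark.
- base_case: Dark grey closed case 84 (x) x 60 (y) x 38 (z) mm, about 0.45 kg, standing on the table left or right of the sampler: bottom of the column. Origin: centre of its underside.
- blue_case: Blue closed case 84 (x) x 60 (y) x 38 (z) mm, about 0.25 kg, lying on the lid beside the green one. Origin: centre of its underside. Flat top and bottom.
- green_case: Green closed case, same sizes as the blue one, lying on the lid beside it. Origin: centre of its underside.
- well_plate: White well plate 127 x 85 x 15 mm on the table on the side of the sampler where the dark grey case is not; bystander. Origin: centre of underside.
- bottle: White bottle, diameter 64 mm, 150 mm tall; bystander. Origin: centre of underside.
- jar: Amber jar with black cap, diameter 64 mm, 80 mm tall; bystander. Origin: centre of underside.
- beaker: Glass beaker, diameter 72 mm, 85 mm tall; bystander. Origin: centre of underside.
- vial_rack: Orange rack of vials 60 x 120 mm, 47 mm tall; bystander. Origin: centre of underside.

How it is judged:
On the way, in this order (a step that is already met when the one before it is completed fails the run):
1. the blue case stands squarely on the dark grey one, let go (horizontal distance between blue_case and base_case below 0.01 m and z of blue_case in the frame of base_case between 0.034 and 0.042 m and angle between blue_case's own z axis and vertical below 0.06 rad and angle between the x axis of blue_case and the x axis of base_case, either way round below 0.14 rad and contact force between the fingers and blue_case below 0.1 N and contact force between blue_case and base_case above 0.5 N and linear speed of blue_case below 0.03 m/s), for 0.2 s.
2. the green case stands squarely on the blue one, let go (horizontal distance between green_case and blue_case below 0.01 m and z of green_case in the frame of blue_case between 0.034 and 0.042 m and angle between green_case's own z axis and vertical below 0.06 rad and angle between the x axis of green_case and the x axis of blue_case, either way round below 0.14 rad and contact force between the fingers and green_case below 0.1 N and contact force between green_case and blue_case above 0.5 N and linear speed of green_case below 0.03 m/s), for 0.2 s.
At the end, for the whole second after the job is handed in: Blue case on the dark grey one and green on the blue, each within 10 mm and 0.14 rad of the one below, level, at rest and let go; the program ends holding: the lid held still by the fingers on its bar (more than 2 N) within 0.07 rad (4 degrees) of the red marker, through the last second (all of step 1 and all of step 2 and angle between the x axis of lid_bar and the x axis of marker_flag, either way round below 0.07 rad and velocity of joint lid between -0.05 and 0.05 rad/s and contact force between the fingers and lid_grip above 2 N); the arm keeps its last pose, push and grip.
It fails at once if a case is dropped (moves faster than 0.6 m/s while not in the fingers: a fall of about 18 mm) ((linear speed of blue_case above 0.6 m/s and contact force between the fingers and blue_case below 0.1 N) or (linear speed of green_case above 0.6 m/s and contact force between the fingers and green_case below 0.1 N)).
It fails at once if the dark grey case is shifted by more than 20 mm (distance of base_case from where it was at the start of the episode above 0.02 m).
It fails at once if the red marker is moved by more than 6 mm (distance of marker_flag from where it was at the start of the episode above 0.006 m).
It fails at once if a bystander is moved by more than 20 mm (distance of any of well_plate, bottle, jar, beaker, vial_rack from where it was at the start of the episode above 0.02 m).
It also fails if it takes over 70 s, if anything falls off the work surface, if the arm or the gripper's body presses on something with over 40 N, if the wrist force passes 120 N, or if a joint passes its speed limit or range.

## Robot

A 6-joint arm with a two-finger parallel gripper is mounted at the origin on the work surface. World frame = base frame: x ahead of the robot, y to its left, z up, the work surface at z = 0. Lengths are in m, angles in rad, forces in N, time in s.
With the tool pointing down it reaches from about 0.35 to 0.85 m from the base axis. Payload 8.1 kg.
Tool frame: the origin (TCP) lies between the finger pads; the fingertips stand 11 mm ahead of it and the grasp point (between the pads) lies 8 mm behind it; y points along the fingers, x is the direction in which the jaws open and shut, and the axes are right-handed (so a half turn about y gives the same grasp; the last joint's range is limited). The gripper opens to 93 mm and grips with 3 to 60 N. Pads are 15 mm wide; open, the fingers measure 128 mm over their backs; the gripper's body (75 mm by 188 mm) begins 65 mm behind the grasp point.
Start: joints at [-1.406, 0.13, 1.488, -0, 1.523, -0.085], TCP at [0.148, -0.581, 0.23] pointing down, gripper open.
Joint ranges: [-2.96, 2.96], [-0.89, 2.26], [0.02, 2.5], [-1.34, 4.48], [0, 2.73], [-2.66, 2.66]. Speed limits (rad/s): [2.39, 2.39, 2.79, 3.14, 3.14, 3.14].

## Interface

Orientations are given as a rotation vector (axis times angle).
In Python, from plant import readout, optics, robot gives the robot as it stands.
- The arm moves only by the shell command python3 -m creep 'ROWS' [FORCE]. ROWS is JSON, a list that holds one entry, the list of rows, each a list of 7 numbers: the closure, from 0 (fully open) to 1 (shut), then the shift along the tool's x, y, z in cm, then the turn, a rotation vector about the tool's x, y, z in degrees. In form: [[[grip, x, y, z, wx, wy, wz], ...]]. A call has exactly 8 rows; each row shifts and turns the pose as measured when the row begins, along the tool's axes as they then stand; what a row does not reach is not made up. A row lasts 1/10 s, in which the tool goes at most 50 mm and 8.59 degrees, less where a joint would pass 70% of its speed; a pose out of reach is approached as far as the arm can. A call is refused whole if a number of a shift passes 5 or a number of a turn 8.59, either way. A call with a gripper value outside its range is refused whole. The fingers move at their own pace and stop on an object; FORCE is the grip in N (left out, the last holds). Time passes only in rows, so rows that do not move let the fingers close, or fill a call up. It gives the time, the measured TCP pose, the force and the opening at its end, in the units of the state.
- readout.read_state(): the state, without advancing time (a new reading comes with each control period).
- optics.read_camera(name): name is "scene" or "top" or "wrist"; returns a dict with "frame" (480x640x3 uint8, red, green, blue), "depth" (480x640 float32, m along the optical axis (not along the pixel's ray), 0 where there is no reading), "intrinsics" (3x3 intrinsics, pixels), "R" (3x3) and "t" (3): a world point X has camera coordinates R X + t. Camera axes: x right, y down, z forward; pixel columns grow to the right and rows downward; lengths in m; the calibration is good to about 2 mm. A picture is of the moment at which its call begins.
- robot.close_job(): hands the job in, once; it reports no verdict.
The state is a dict: "t": time; "q": joint angles; "dq": joint speeds; "joint_torque": joint torques, N m; "tool_pos": TCP position; "orientation": TCP orientation; "force": force on the tool from outside, world axes, zero at the start; "wrist_torque": the same for the moment, N m; "opening": finger opening in m.
Only numpy, scipy, OpenCV 4.12 (cv2) and the standard library are available. Lean on these libraries where they do the work, as an engineer would, in place of code of your own. Each camera call takes 0.05 s, during which the arm holds its last target. There are 200 camera calls.

## Working session

There is one attempt and no reset: what is moved stays moved. The work goes in short steps, Python scripts to look and compute and a shell command to move; the robot and the scene stay as the last step left them, time stands still between calls to the robot, and variables do not carry over. Pictures are saved under pics/ and viewed, about 8 in all and at most 12, crops included, and the job is handed in when it is done.

```bash
ls; mkdir -p pics; cat > h.py <<'E'
import numpy as np, cv2
from plant import readout, optics, robot
from scipy.spatial.transform import Rotation as Ro
def cloud(c):
    K,R,t=c["intrinsics"],np.array(c["R"]),np.array(c["t"])
    v,u=np.mgrid[:480,:640]; d=c["depth"]
    p=np.stack([(u-K[0][2])/K[0][0]*d,(v-K[1][2])/K[1][1]*d,d],-1)
    return (p-t)@R
def save(c,n): cv2.imwrite("pics/"+n,c["frame"][:,:,::-1])
E
python3 - <<'E'
from h import *
s=readout.read_state(); print(s)
for n in("scene","top"):
    c=optics.read_camera(n); save(c,n+"0.png"); np.savez(n+"0.npz",**c); print(n,c["R"],c["t"],c["intrinsics"])
E
```

```text
pics
{'t': 0.0, 'q': array([-1.40641091e+00,  1.31140853e-01,  1.48926432e+00, -1.28501354e-05,
        1.52297241e+00, -8.53735347e-02]), 'dq': array([-4.15015668e-05,  5.98452046e-04,  2.27932915e-04, -2.10932016e-04,
       -3.34796276e-05,  4.41349800e-04]), 'joint_torque': array([-1.91980573e-03, -5.59846365e+01, -4.91760242e+01,  7.68728298e-02,
        3.55893234e-02, -1.74157681e-04]), 'tool_pos': array([ 0.14824699, -0.58084617,  0.22860776]), 'orientation': array([-1.31581113,  1.02417974, -1.02197907]), 'force': array([ 0.48109093,  0.48161377, -0.26443052]), 'wrist_torque': array([ 0.03872575,  0.01336812, -0.02368144]), 'opening': 0.09256368704976012}
scene [[ 0.85907204  0.51184668  0.00286343]
 [ 0.41161503 -0.68749861 -0.59826309]
 [-0.30425038  0.51512973 -0.80129462]] [-0.53248929 -0.18546401  1.53408685] [[552.91061114   0.         315.38728629]
 [  0.         552.91061114 238.99739173]
 [  0.           0.           1.        ]]
top [[ 0.01580135 -0.99978377 -0.01351755]
 [-0.99349521 -0.01417431 -0.11298832]
 [ 0.11277229  0.01521499 -0.99350436]] [0.00907623 0.62212877 1.2651084 ] [[443.80399325   0.         318.96709565]
 [  0.         443.80399325 245.02128763]
 [  0.           0.           1.        ]]
```

View pics/top0.png

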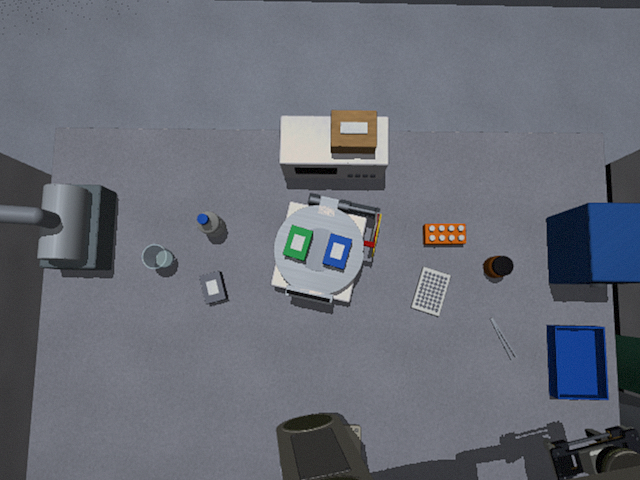

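View pics/scene0.png

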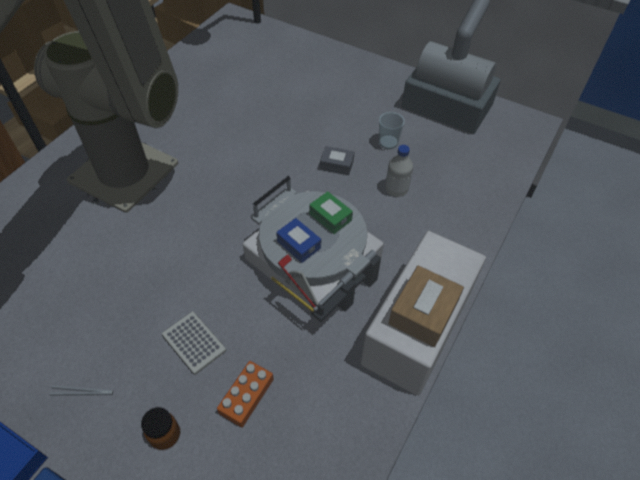

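```bash
python3 - <<'E'
from h import *
print(Ro.from_rotvec([-1.31581113,1.02417974,-1.02197907]).as_matrix().round(3))
for n in("top","scene"):
    c=dict(np.load(n+"0.npz")); P=cloud(c); hsv=cv2.cvtColor(c["frame"],cv2.COLOR_RGB2HSV)
    H,S,V=[hsv[...,i].astype(int) for i in range(3)]; z=P[...,2]; ok=c["depth"]>0
    m={"blue":(H>95)&(H<130)&(S>100)&ok&(z>.14),"green":(H>40)&(H<90)&(S>80)&ok&(z>.14),
       "base":(V<110)&(S<90)&ok&(abs(z-.038)<.007),"red":((H<6)|(H>174))&(S>150)&ok&(z>.05),"yellow":(H>20)&(H<35)&(S>130)&ok&(z>.05),
       "bar":(V<70)&ok&(z>.14)&(z<.17),"lid":ok&(abs(z-.112)<.004)}
    for k,a in m.items():
        a=cv2.morphologyEx(a.astype(np.uint8),cv2.MORPH_OPEN,np.ones((2,2)))
        nn,L,st,_=cv2.connectedComponentsWithStats(a)
        for i in np.argsort(-st[1:,4])[:3]+1:
            if st[i,4]<15: continue
            q=P[L==i]
            if k in("blue","green"): q=q[q[:,2]>np.median(q[:,2])-.005]
            (cx,cy),wh,an=cv2.minAreaRect((q[:,:2]*1000).astype(np.float32))
            print(n,k,st[i],"mean",q.mean(0).round(4),"rect",round(cx,1),round(cy,1),np.round(wh,1),round(an,1),"zmed",np.median(q[:,2]).round(4))
E
```

```text
[[ 0.247 -0.     0.969]
 [-0.969  0.002  0.247]
 [-0.002 -1.     0.   ]]
top blue [ 571  204   69   81 5280] mean [ 0.618  -0.7142  0.227 ] rect 598.8 -393.9 [200.8 798.1] 3.4 zmed 0.2202
top blue [324 235  29  35 491] mean [ 0.5902 -0.0309  0.1553] rect 553.3 -21.3 [ 55. 161.] 74.4 zmed 0.1499
top blue [198 215  11  11  93] mean [0.674  0.3322 0.1513] rect 673.6 332.2 [24.6 23. ] 3.2 zmed 0.1511
top green [284 227  29  35 494] mean [0.6122 0.074  0.1528] rect 561.8 61.5 [196.1  85.4] 12.5 zmed 0.15
top base [109 204   3  17  40] mean [0.7111 0.6425 0.0321] rect 712.5 641.9 [ 5.1 50.4] 89.5 zmed 0.0326
top base [108 222   3  12  27] mean [0.6578 0.618  0.0801] rect 563.5 325.5 [676.4  32.5] 72.1 zmed 0.0324
top base [110 192   3  11  23] mean [0.7575 0.642  0.0325] rect 757.8 642.3 [ 5.  33.7] 88.1 zmed 0.0315
top red [365 242  10   6  50] mean [ 0.6101 -0.1165  0.1656] rect 609.9 -119.7 [31.1 14. ] 89.0 zmed 0.1692
top bar [571 209  11  75 468] mean [ 0.6128 -0.6529  0.1685] rect 505.3 -362.5 [189.9 699.5] 19.9 zmed 0.1586
top bar [288 291  42  13 149] mean [0.4708 0.0409 0.1601] re
[... 1205 characters left out ...]
09.9 [15.2 36.1] 25.7 zmed 0.1672
scene bar [ 82 127  56  27 498] mean [ 0.0496 -0.0288  0.1528] rect 481.0 -348.2 [ 135.1 1189.2] 53.8 zmed 0.1514
scene bar [575   0  51  15 297] mean [0.9426 1.2487 0.1502] rect 931.9 636.4 [2562.2  154. ] 89.6 zmed 0.1554
scene bar [389 321  47  26 233] mean [ 0.9108 -0.1283  0.159 ] rect 911.4 -127.9 [96.4  6.3] 1.4 zmed 0.159
scene lid [ 253  189  118   90 4988] mean [0.6103 0.0038 0.1183] rect 724.7 -231.1 [275.7 989.1] 27.3 zmed 0.1126
scene lid [311 300  13  10  42] mean [ 0.7143 -0.1528  0.1339] rect 856.3 -384.8 [ 25.1 594.9] 31.4 zmed 0.1106
scene lid [343 275   9   7  30] mean [ 0.7284 -0.0496  0.1078] rect 729.0 -48.7 [26.   6.4] 68.6 zmed 0.1085
```

The top view shows the lid at about (320,250), with green at (298,243) and blue at (337,251). The bar is at (309,297), the red flag at (370,245) and the dark base case at (213,287). The scene view agrees, with the beaker and bottle behind the base case. Next I'll refine the positions.

```bash
python3 - <<'E'
from h import *
reg={"blue":((.59,-.031),.08,.150),"green":((.612,.074),.08,.150),"base":((.5,.33),.08,.038),"bar":((.471,.041),.085,.158),"lid":((.595,.0149),.16,.112)}
for n in("top","scene"):
    c=dict(np.load(n+"0.npz")); P=cloud(c); hsv=cv2.cvtColor(c["frame"],cv2.COLOR_RGB2HSV)
    H,S,V=[hsv[...,i].astype(int) for i in range(3)]; z=P[...,2]; ok=c["depth"]>0
    for k,(ce,r,zz) in reg.items():
        a=ok&(abs(z-zz)<.006)&(np.hypot(P[...,0]-ce[0],P[...,1]-ce[1])<r)
        if k in("blue","green"): a&=((H>95)&(H<130) if k=="blue" else (H>40)&(H<90))|(V>150)
        if k=="blue": a&=P[...,1]<.02
        if k=="green": a&=P[...,1]>.02
        a=cv2.morphologyEx(a.astype(np.uint8),cv2.MORPH_OPEN,np.ones((2,2)))
        _,L,st,_=cv2.connectedComponentsWithStats(a); i=1+np.argmax(st[1:,4]); q=P[L==i]
        (cx,cy),wh,an=cv2.minAreaRect((q[:,:2]*1000).astype(np.float32))
        print(n,k,st[i],q.mean(0).round(4),"rect",round(cx,1),round(cy,1),np.round(wh,1),round(an,1))
    a=((H<8)|(H>172))&(S>120)&ok&(abs(P[...,0]-.62)<.06)&(abs(P[...,1]+.12)<.03)
    q=P[a]; print("red",len(q),q.min(0).round(4),q.max(0).round(4)); 
    for lo in (.1,.12,.14,.155,.165,.175):
        w=q[abs(q[:,2]-lo)<.006]
        if len(w): print(lo,len(w),w.mean(0).round(4))
E
```

```text
top blue [323 235  30  36 700] [ 0.5897 -0.0325  0.1528] rect 554.7 -23.0 [ 60.5 164.7] 74.3
top green [283 226  30  36 684] [0.6115 0.0729 0.1518] rect 562.9 63.5 [199.1  88.8] 12.5
top base [200 273  27  32 574] [0.4898 0.3229 0.0439] rect 503.4 181.6 [ 88.6 359.5] 5.1
top bar [287 291  44  13 169] [0.4705 0.0421 0.1546] rect 474.4 42.3 [119.   18.7] 78.8
top lid [ 274  198   91  105 5113] [0.5967 0.0147 0.1157] rect 592.3 11.2 [263.5 264.1] 33.7
red 66 [ 0.6032 -0.1334  0.0053] [ 0.6471 -0.1015  0.1763]
0.14 3 [ 0.6382 -0.1291  0.1413]
0.155 8 [ 0.6285 -0.1274  0.1551]
0.165 39 [ 0.6133 -0.1146  0.1678]
0.175 29 [ 0.61   -0.1121  0.1714]
scene blue [277 219  45  36 874] [ 0.5997 -0.0358  0.1532] rect 765.9 -329.9 [ 97.8 780.3] 29.7
scene green [311 192  43  34 761] [0.6206 0.0699 0.1524] rect 777.4 -273.1 [ 97.7 862.2] 24.5
scene base [321 147  35  22 503] [0.5015 0.3197 0.0424] rect 716.6 -142.9 [  90.8 1150.4] 25.0
scene bar [254 177  38  30 192] [0.4559 0.0697 0.116 ] rect 435.0 100.2 [ 91.3 224. ] 33.4
scene lid [ 252  189  124   94 5563] [0.6133 0.0033 0.1179] rect 743.9 -219.6 [282.3 994. ] 31.2
red 98 [ 0.6058 -0.1422  0.1149] [ 0.6799 -0.1005  0.177 ]
0.12 7 [ 0.6738 -0.1396  0.1233]
0.14 5 [ 0.6465 -0.1338  0.1403]
0.155 4 [ 0.631  -0.1311  0.1528]
0.165 57 [ 0.6139 -0.1168  0.1677]
0.175 31 [ 0.6114 -0.1156  0.1715]
```

```bash
python3 -m creep '[[[0,-2.9,-2,3.4,0,0,0],[0,-2.9,-2,3.4,0,0,0],[0,-2.9,-2,3.4,0,0,0],[0,-2.9,-2,3.4,0,0,0],[0,-2.9,-2,3.4,0,0,0],[0,-2.9,-2,3.4,0,0,0],[0,-2.9,-2,3.4,0,0,0],[0,-2.9,-2,3.4,0,0,0]]]' 20
```

```text
t: 0.9
tool_pos: [0.3554, -0.2821, 0.385]
orientation: [-1.303, 1.042, -1.016]
force: [-0.2, -0.2, 0.2]
opening: 0.0933
```

```bash
cat >> h.py <<'E'
def to(target, deg=None, s=None):
    """shift in tool cm to target, and turn about tool y (deg) to bring tool x to angle deg"""
    s=s or readout.read_state(); R=Ro.from_rotvec(s["orientation"]).as_matrix()
    a=np.degrees(np.arctan2(R[1,0],R[0,0]))
    print("pos",s["tool_pos"].round(4),"xang",round(a,2),"down",R[:,1].round(3),"op",round(s["opening"],4),"F",s["force"].round(1),"t",round(s["t"],2),"q",np.round(s["q"],2))
    if target is not None: print("shift cm",(R.T@(np.array(target)-s["tool_pos"])*100).round(2),"turn y",None if deg is None else round(a-deg,2))
E
python3 -c "
from h import *
to([.56,.02,.40],-102)"
```

```text
pos [ 0.3554 -0.2821  0.385 ] xang -76.24 down [-0.006  0.018 -1.   ] op 0.0933 F [-0.2 -0.2  0.2] t 0.9 q [-0.79 -0.26  1.58  0.01  1.84  0.54]
shift cm [-24.5   -1.09  27.06] turn y 25.76
```

```bash
python3 -m creep '[[[0,-3.1,0,3.4,0,0,0],[0,-3.1,0,3.4,0,0,0],[0,-3.1,0,3.4,0,0,0],[0,-3.1,0,3.4,0,0,0],[0,-3.1,0,3.4,0,0,0],[0,-3.1,0,3.4,0,0,0],[0,-3.1,0,3.4,0,0,0],[0,-3.1,0,3.4,0,0,0]]]'
python3 -m creep '[[[0,0,0,0,0,6.5,0],[0,0,0,0,0,6.5,0],[0,0,0,0,0,6.5,0],[0,0,0,0,0,6.5,0],[0,0,0,0,0,0,0],[0,0,0,0,0,0,0],[0,0,0,0,0,0,0],[0,0,0,0,0,0,0]]]'
python3 -c "
from h import *
to([.56,.02,.40],-102)
c=optics.read_camera('wrist'); save(c,'w1.png'); np.savez('w1.npz',**c); print(c['R'],-np.array(c['R']).T@c['t'])"
```

```text
t: 1.7
tool_pos: [0.5667, 0.0375, 0.3915]
orientation: [-1.303, 1.038, -1.021]
force: [-0.3, -0.8, 0.4]
opening: 0.0928
t: 2.5
tool_pos: [0.5678, 0.0454, 0.3847]
orientation: [-1.101, 1.383, -1.346]
force: [0.6, -0.1, 0.3]
opening: 0.093
pos [0.5678 0.0454 0.3847] xang -102.22 down [-0.014  0.016 -1.   ] op 0.093 F [ 0.6 -0.1  0.3] t 2.5 q [-0.02  0.05  1.29  0.02  1.81  1.77]
shift cm [ 2.63 -1.55 -0.25] turn y -0.22
[[-0.21184347 -0.97723135 -0.01188376]
 [-0.94522181  0.20178416  0.25659089]
 [-0.2483507   0.06558989 -0.96644705]] [0.63593015 0.02928716 0.53762675]
```

View pics/w1.png

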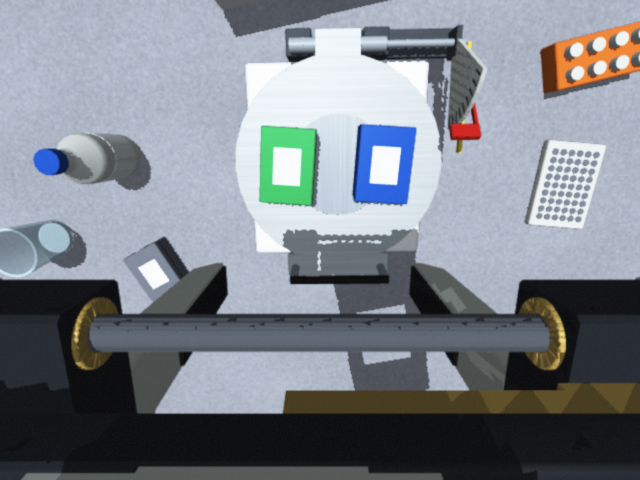

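The wrist view is clear: green case top at (288,166), blue at (385,164), base case at (160,270), red flag at (466,130), bar at (340,278). Next I'll measure from this view.

```bash
cat >> h.py <<'E'
def case(c,col,ztop):
    """top-face rect centre, x-axis angle, from colour mask contour -> rays onto plane z=ztop"""
    hsv=cv2.cvtColor(c["frame"],cv2.COLOR_RGB2HSV); H,S,V=[hsv[...,i].astype(int) for i in range(3)]; P=cloud(c); z=P[...,2]
    if col=="blue": a=(H>95)&(H<130)&(S>100)
    elif col=="green": a=(H>40)&(H<90)&(S>80)
    else: a=(V<125)&(S<90)
    a|=(V>190)&(S<40)
    a&=(c["depth"]>0)&(abs(z-ztop)<.005)
    a=cv2.morphologyEx(a.astype(np.uint8),cv2.MORPH_OPEN,np.ones((3,3)))
    _,L,st,_=cv2.connectedComponentsWithStats(a)
    out=[]
    for i in range(1,len(st)):
        if st[i,4]<150: continue
        q=P[L==i]; (cx,cy),(w,h),an=cv2.minAreaRect((q[:,:2]*1000).astype(np.float32))
        if w<h: an+=90; w,h=h,w
        an=(an+90)%180-90
        if 65<w<105 and 40<h<75: out.append((cx/1000,cy/1000,an)); print(col,"centre",round(cx,1),round(cy,1),"size",round(w,1),round(h,1),"ang",round(an,1),"mean",q.mean(0).round(4))
    return out
E
python3 - <<'E'
from h import *
c=dict(np.load('w1.npz')); P=cloud(c)
case(c,"blue",.15);case(c,"green",.15);case(c,"base",.038)
hsv=cv2.cvtColor(c["frame"],cv2.COLOR_RGB2HSV); H,S,V=[hsv[...,i].astype(int) for i in range(3)]
ok=c["depth"]>0
a=((H<8)|(H>172))&(S>120)&ok; a[:,:440]=0;a[:,500:]=0; q=P[a]; print("red",len(q),q.min(0),q.max(0),np.median(q,0))
# red top surface by column/row
v,u=np.nonzero(a); 
for r in range(v.min(),v.max()+1,3): print(r,P[r][a[r]].mean(0).round(4),a[r].sum())
a=(V<60)&ok&(abs(P[...,2]-.157)<.006); a[:262]=0;a[292:]=0;a[:,:280]=0;a[:,400:]=0
q=P[a];print("bar",len(q),q.mean(0),cv2.minAreaRect((q[:,:2]*1000).astype(np.float32)))
a=ok&(abs(P[...,2]-.112)<.005)&(np.hypot(P[...,0]-.6,P[...,1]-.015)<.145)
a=cv2.morphologyEx(a.astype(np.uint8),cv2.MORPH_OPEN,np.ones((9,9)))
q=P[a>0]; print("lid",cv2.minEnclosingCircle((q[:,:2]*1000).astype(np.float32)))
E
```

```text
blue centre 594.9 -31.7 size 83.3 59.4 ang -15.6 mean [ 0.5962 -0.0317  0.1484]
green centre 616.5 73.6 size 84.0 60.0 ang -16.1 mean [0.6174 0.0731 0.1484]
red 541 [ 0.60356049 -0.13298766  0.1476605 ] [ 0.63729852 -0.09955481  0.17195949] [ 0.61434358 -0.11583032  0.16708654]
104 [ 0.6373 -0.133   0.1494] 1
107 [ 0.6343 -0.132   0.151 ] 3
110 [ 0.6315 -0.1307  0.1522] 4
113 [ 0.6284 -0.1304  0.1534] 5
116 [ 0.6254 -0.1294  0.1564] 4
119 [ 0.6224 -0.1291  0.1577] 5
122 [ 0.6195 -0.128   0.1607] 4
125 [ 0.6192 -0.1148  0.1642] 29
128 [ 0.6162 -0.1142  0.1663] 30
131 [ 0.6134 -0.1132  0.1682] 30
134 [ 0.6104 -0.1131  0.1702] 30
137 [ 0.6076 -0.1125  0.1695] 29
bar 742 [0.47620271 0.04236745 0.15588747] ((475.416015625, 42.931617736816406), (114.3322525024414, 10.014264106750488), 78.84323120117188)
lid ((600.0794067382812, 14.41955852508545), 144.7919921875)
```

```bash
python3 - <<'E'
from h import *
to([.595,-.032,.134],-105.6)
E
```

```text
pos [0.5678 0.0454 0.3847] xang -102.23 down [-0.014  0.016 -1.   ] op 0.0928 F [0.7 0.5 0.1] t 2.55 q [-0.02  0.05  1.29  0.02  1.81  1.77]
shift cm [ 7.3  24.91  4.71] turn y 3.37
```

```bash
cat >> h.py <<'E'
def go(target,deg,tilt=0):
    """tool down, tool x at world angle deg, then tilted about tool z... prints shift (cm, current axes) and turn (deg)"""
    s=readout.read_state(); to(None,None,s); R=Ro.from_rotvec(s["orientation"]).as_matrix(); a=np.radians(deg)
    x=np.array([np.cos(a),np.sin(a),0]); y=np.array([0,0,-1.]); D=np.stack([x,y,np.cross(x,y)],1)@Ro.from_rotvec([0,0,np.radians(tilt)]).as_matrix()
    print("shift",(R.T@(np.array(target)-s["tool_pos"])*100).round(2),"turn",np.degrees(Ro.from_matrix(R.T@D).as_rotvec()).round(2))
E
python3 -m creep '[[[0,1.5,3,1,0,0,0],[0,1.5,3,1,0,0,0],[0,1.5,3,1,0,0,0],[0,1.5,3,1,0,0,0],[0,1.3,3,0.7,0,0,0],[0,0,2,0,0,1.7,0],[0,0,0,0,0,1.7,0],[0,0,0,0,0,0,0]]]'
python3 -c "
from h import *
go([.595,-.032,.134],-105.6)"
```

```text
t: 3.35
tool_pos: [0.5986, -0.0364, 0.2106]
orientation: [-1.066, 1.418, -1.388]
force: [0.2, 0.1, 0.2]
opening: 0.0931
pos [ 0.5986 -0.0364  0.2106] xang -105.35 down [-0.007  0.016 -1.   ] op 0.0931 F [0.2 0.1 0.2] t 3.35 q [-0.16  0.15  1.51  0.01  1.5   1.68]
shift [-0.23  7.67 -0.38] turn [ 0.64  0.25 -0.77]
```

```bash
python3 -m creep '[[[0,-0.2,2,-0.3,0.6,0,-0.8],[0,0,2,-0.1,0,0,0],[0,0,2,0,0,0,0],[0,0,1.3,0,0,0,0],[0,0,0.3,0,0,0,0],[0,0,0,0,0,0,0],[1,0,0,0,0,0,0],[1,0,0,0,0,0,0]]]' 20
python3 -m creep '[[[1,0,0,0,0,0,0],[1,0,0,0,0,0,0],[1,0,0,0,0,0,0],[1,0,-0.5,0,0,0,0],[1,0,-1.5,0,0,0,0],[1,0,-2,0,0,0,0],[1,0,-2,0,0,0,0],[1,0,0,0,0,0,0]]]' 20
python3 -c "
from h import *
go([.5,.32,.25],-75)"
```

```text
t: 4.15
tool_pos: [0.6029, -0.0325, 0.147]
orientation: [-1.06, 1.384, -1.409]
force: [-0.3, 0.3, 0.3]
opening: 0.0814
t: 4.95
tool_pos: [0.6013, -0.0323, 0.2119]
orientation: [-1.061, 1.385, -1.408]
force: [0.0, 0.3, -2.8]
opening: 0.0598
pos [ 0.6013 -0.0323  0.2119] xang -104.99 down [ 0.018 -0.003 -1.   ] op 0.0598 F [ 0.   0.3 -2.8] t 4.95 q [-0.14  0.13  1.52 -0.    1.47  1.69]
shift [-31.42  -4.1  -18.82] turn [ -1.06 -29.99   0.18]
```

```bash
python3 -m creep '[[[1,-3.8,-1.2,-2.1,0,-3.8,0],[1,-3.8,-0.8,-2.1,0,-3.8,0],[1,-3.8,-0.8,-2.1,0,-3.8,0],[1,-3.8,-0.8,-2.1,0,-3.8,0],[1,-3.8,-0.8,-2.1,0,-3.8,0],[1,-3.8,-0.8,-2.1,0,-3.8,0],[1,-3.8,-0.8,-2.1,0,-3.8,0],[1,-2,-0.5,-1,0,-3.8,0]]]' 20
python3 -c "
from h import *
go([.5,.32,.25],-75)
c=optics.read_camera('wrist'); save(c,'w2.png'); np.savez('w2.npz',**c)
case(c,'base',.038)
c=optics.read_camera('top');np.savez('t2.npz',**c)
case(c,'base',.038)
c=optics.read_camera('scene');np.savez('s2.npz',**c)
case(c,'base',.038)"
```

```text
t: 5.75
tool_pos: [0.4507, 0.2633, 0.2717]
orientation: [-1.323, 0.987, -1.011]
force: [1.0, -0.4, -2.6]
opening: 0.0596
pos [0.4507 0.2633 0.2717] xang -73.9 down [ 0.015 -0.004 -1.   ] op 0.0596 F [ 1.  -0.4 -2.6] t 5.75 q [ 0.44 -0.11  1.65 -0.01  1.59  1.73]
shift [-4.1   2.23  6.29] turn [-0.77  1.1   0.43]
base centre 502.9 329.0 size 68.1 55.9 ang 15.6 mean [0.5048 0.3283 0.0369]
base centre 494.4 326.5 size 82.8 64.8 ang 17.5 mean [0.4977 0.3236 0.0389]
```

View pics/w2.png

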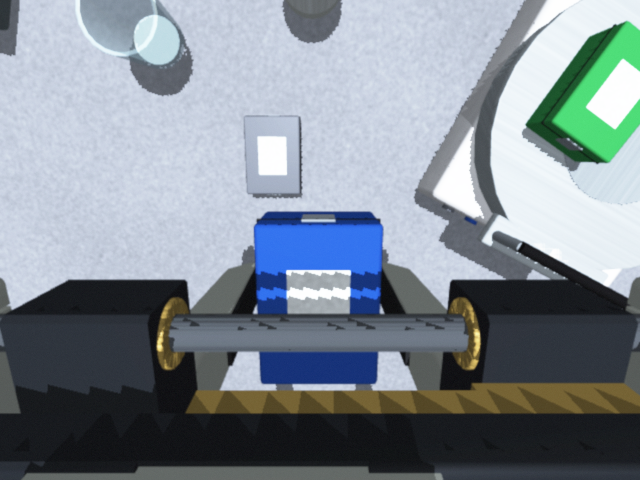

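The base case is fully visible at (272,155), just beyond the held blue case. The blue case sits square in the jaws.

```bash
cat >> h.py <<'E'
def roi(c,u0,u1,v0,v1,z,tol=.006):
    P=cloud(c); a=(c["depth"]>0)&(abs(P[...,2]-z)<tol); m=np.zeros_like(a); m[v0:v1,u0:u1]=1
    q=P[a&m]; q=q[np.abs(q-np.median(q,0)).max(1)<.08]
    (cx,cy),(w,h),an=cv2.minAreaRect((q[:,:2]*1000).astype(np.float32))
    if w<h: an+=90; w,h=h,w
    an=(an+90)%180-90
    print("roi",round(cx,1),round(cy,1),"size",round(w,1),round(h,1),"ang",round(an,1),"mean",q.mean(0).round(4),len(q))
E
python3 - <<'E'
from h import *
c=dict(np.load('w2.npz')); P=cloud(c)
roi(c,235,315,105,205,.038)
roi(c,235,400,205,310,P[250,320,2]); print(P[250,320],P[218,320])
hsv=cv2.cvtColor(c["frame"],cv2.COLOR_RGB2HSV)
a=((hsv[...,0]>95)&(hsv[...,0]<130)&(hsv[...,1]>100)&(c["depth"]>0)); a[:200]=0
q=P[a]; q=q[abs(q[:,2]-P[250,320,2])<.008]
R=Ro.from_rotvec([-1.323,.987,-1.011]).as_matrix(); tq=(q-np.array([.4507,.2633,.2717]))@R
print("in tool",tq.min(0),tq.max(0))
E
```

```text
roi 495.6 326.3 size 83.7 60.3 ang 16.1 mean [0.4966 0.3262 0.0368] 4320
roi 462.4 266.8 size 78.9 43.8 ang -73.7 mean [0.4629 0.2666 0.2713] 11650
[0.47089916 0.26809225 0.27216827] [0.48399068 0.27178211 0.2648758 ]
in tool [-0.0306741  -0.00255252 -0.05132404] [0.03085419 0.00803302 0.03328459]
```

```bash
python3 -m creep '[[[1,-1.5,1,2,-0.8,0,0.4],[1,-1.5,2,2,0,0,0],[1,-1.5,3,1.5,0,0,0],[1,-0.3,3.5,0.3,0,0,0],[1,0,3,0,0,0,0],[1,0,2.4,0,0,0,0],[1,0,0,0,0,0,0],[1,0,0,0,0,0,0]]]' 20
python3 -c "
from h import *
go([.504,.3287,.0735],-73.9)"
```

```text
t: 6.7
tool_pos: [0.502, 0.3173, 0.1142]
orientation: [-1.326, 1.012, -1.018]
force: [0.6, -0.8, -3.2]
opening: 0.0594
pos [0.502  0.3173 0.1142] xang -75.04 down [ 0.    -0.006 -1.   ] op 0.0594 F [ 0.6 -0.8 -3.2] t 6.7 q [ 0.48  0.2   1.63 -0.01  1.32  1.79]
shift [-1.08  4.07  0.49] turn [ 0.08 -1.14  0.32]
```

```bash
python3 -m creep '[[[1,-0.8,0,0.3,0,-1,0.3],[1,-0.4,0,0.2,0,-0.2,0],[1,0,1,0,0,0,0],[1,0,1,0,0,0,0],[1,0,0.8,0,0,0,0],[1,0,0,0,0,0,0],[1,0,0,0,0,0,0],[1,0,0,0,0,0,0]]]' 20
python3 -c "
from h import *
go([.504,.3287,.0735],-73.9)
c=optics.read_camera('wrist'); P=cloud(c); np.savez('w3.npz',**c)
s=readout.read_state(); R=Ro.from_rotvec(s['orientation']).as_matrix()
hsv=cv2.cvtColor(c['frame'],cv2.COLOR_RGB2HSV)
a=((hsv[...,0]>95)&(hsv[...,0]<130)&(hsv[...,1]>100)&(c['depth']>0)); a[:200]=0
tq=(P[a]-s['tool_pos'])@R; tq=tq[(abs(tq[:,1])<.008)&(abs(tq[:,0])<.06)]; print(np.percentile(tq,[.5,99.5],axis=0))"
```

```text
t: 7.5
tool_pos: [0.5073, 0.3321, 0.0894]
orientation: [-1.323, 0.996, -1.0]
force: [-0.2, -0.4, -2.6]
opening: 0.0599
pos [0.5073 0.3321 0.0894] xang -73.82 down [ 0.006  0.003 -1.   ] op 0.0599 F [-0.2 -0.4 -2.6] t 7.5 q [0.5  0.25 1.62 0.   1.27 1.78]
shift [ 0.24  1.59 -0.42] turn [-0.37  0.08 -0.09]
[[-0.02950461 -0.00127956 -0.05030627]
 [ 0.02976377  0.00623665  0.03292108]]
```

```bash
python3 -m creep '[[[1,0.25,0,-0.4,-0.4,0,0],[1,0,0.6,0,0,0,0],[1,0,0.5,0,0,0,0],[1,0,0.2,0,0,0,0],[1,0,0,0,0,0,0],[1,0,0,0,0,0,0],[1,0,0,0,0,0,0],[1,0,0,0,0,0,0]]]' 20
python3 -c "
from h import *
go([.504,.3287,.0735],-73.9)"
```

```text
t: 8.35
tool_pos: [0.5043, 0.3284, 0.076]
orientation: [-1.328, 1.0, -0.998]
force: [1.0, 0.7, -2.0]
opening: 0.0595
pos [0.5043 0.3284 0.076 ] xang -73.83 down [-0.     0.002 -1.   ] op 0.0595 F [ 1.   0.7 -2. ] t 8.35 q [0.49 0.26 1.63 0.   1.25 1.78]
shift [-0.04  0.25 -0.02] turn [-0.    0.07 -0.1 ]
```

```bash
python3 -m creep '[[[1,0,0.2,0,0,0,0],[1,0,0.1,0,0,0,0],[1,0,0.1,0,0,0,0],[1,0,0,0,0,0,0],[1,0,0,0,0,0,0],[1,0,0,0,0,0,0],[1,0,0,0,0,0,0],[1,0,0,0,0,0,0]]]' 20
python3 -c "
from h import *
go([.504,.3287,.0735],-73.9)"
```

```text
t: 9.15
tool_pos: [0.5053, 0.329, 0.0754]
orientation: [-1.326, 0.998, -0.998]
force: [-1.3, -0.6, 0.1]
opening: 0.0598
pos [0.5053 0.329  0.0754] xang -73.82 down [ 0.002  0.003 -1.   ] op 0.0598 F [-1.3 -0.6  0.1] t 9.15 q [0.49 0.26 1.63 0.   1.25 1.78]
shift [-0.01  0.19 -0.14] turn [-0.15  0.08 -0.12]
```

```bash
python3 -m creep '[[[1,0,0.2,0,0,0,0],[1,0,0,0,0,0,0],[0.35,0,0,0,0,0,0],[0.2,0,0,0,0,0,0],[0,0,0,0,0,0,0],[0,0,0,0,0,0,0],[0,0,0,0,0,0,0],[0,0,0,0,0,0,0]]]' 20
python3 -c "
from h import *
go([.504,.3287,.2],-73.9)"
```

```text
t: 9.95
tool_pos: [0.5066, 0.3297, 0.0759]
orientation: [-1.324, 0.997, -0.999]
force: [0.3, -0.5, -0.0]
opening: 0.0922
pos [0.5066 0.3297 0.0759] xang -73.82 down [ 0.004  0.004 -1.   ] op 0.0922 F [ 0.3 -0.5 -0. ] t 9.95 q [0.49 0.26 1.63 0.   1.24 1.78]
shift [-1.000e-02 -1.241e+01 -2.100e-01] turn [-0.31  0.08 -0.15]
```

```bash
python3 -m creep '[[[0,0,-1.5,0,0,0,0],[0,0,-3,0,0,0,0],[0,0,-3,0,0,0,0],[0,0,-3,0,0,0,0],[0,0.5,-3,-1.5,0,0,0],[0,0.5,-2,-2.5,0,0,0],[0,0,0,-1.5,0,0,0],[0,0,0,0,0,0,0]]]' 20
python3 -c "
from h import *
c=optics.read_camera('wrist'); save(c,'w4.png'); np.savez('w4.npz',**c)
case(c,'blue',.076); case(c,'green',.15)
go([.6165,.0735,.23],-106)"
```

```text
t: 10.75
tool_pos: [0.4547, 0.3033, 0.245]
orientation: [-1.319, 0.995, -1.0]
force: [-1.0, -0.2, 0.6]
opening: 0.093
blue centre 497.1 326.6 size 83.0 59.6 ang 16.1 mean [0.4985 0.3268 0.0749]
pos [0.4556 0.3036 0.2454] xang -73.83 down [ 0.01   0.007 -1.   ] op 0.0929 F [ 0.2 -1.4  0.2] t 10.8 q [ 0.49 -0.03  1.62  0.    1.53  1.78]
shift [26.58  1.54  9.03] turn [-0.55 32.17 -0.38]
```

View pics/w4.png

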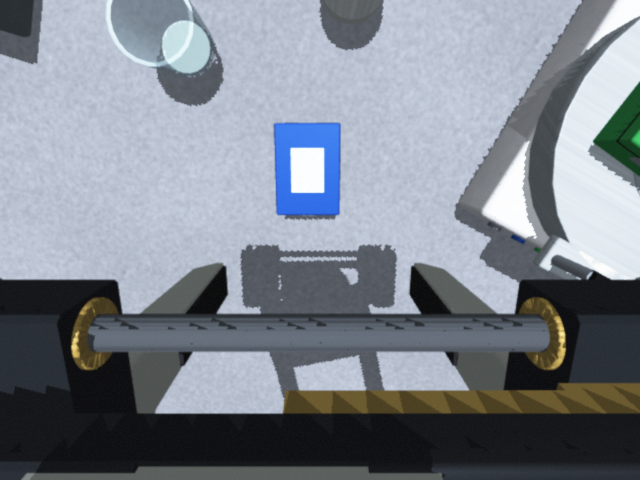

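Blue stands squarely on the base case, at pixel (307,168), about 1.5 mm off centre with the same angle. Next is green.

```bash
python3 -m creep '[[[0,3.1,0,2.1,0,4,0],[0,3.1,0,2.1,0,4,0],[0,3.1,0,2.1,0,4,0],[0,3.1,0,2.1,0,4,0],[0,3.1,0,2.1,0,4,0],[0,3.1,0,2.1,0,4,0],[0,3.1,0,2.1,0,4,0],[0,2,0,1.5,0,4,0]]]' 20
python3 -c "
from h import *
go([.6165,.0735,.145],-106)"
```

```text
t: 11.6
tool_pos: [0.6342, 0.0718, 0.2438]
orientation: [-1.046, 1.418, -1.415]
force: [0.8, -0.2, -0.7]
opening: 0.0932
pos [0.6342 0.0718 0.2438] xang -106.59 down [ 0.008  0.008 -1.   ] op 0.0932 F [ 0.8 -0.2 -0.7] t 11.6 q [0.03 0.22 1.36 0.01 1.55 1.89]
shift [ 0.44  9.87 -1.8 ] turn [-0.31 -0.59 -0.58]
```

```bash
python3 -m creep '[[[0,0.4,1,-1.6,-0.3,-0.6,-0.6],[0,0,2,-0.3,0,0,0],[0,0,3,0,0,0,0],[0,0,2,0,0,0,0],[0,0,1.2,0,0,0,0],[0,0,0.6,0,0,0,0],[0,0,0.4,0,0,0,0],[0,0,0,0,0,0,0]]]' 20
python3 -c "
from h import *
go([.6165,.0735,.138],-106)"
```

```text
t: 12.4
tool_pos: [0.6196, 0.0663, 0.136]
orientation: [-1.061, 1.419, -1.421]
force: [0.0, -0.6, 0.2]
opening: 0.0927
pos [0.6196 0.0663 0.136 ] xang -106.6 down [-0.002 -0.002 -1.   ] op 0.0927 F [ 0.  -0.6  0.2] t 12.4 q [ 0.03  0.25  1.52 -0.    1.37  1.89]
shift [-0.6  -0.2  -0.51] turn [ 0.07 -0.6   0.15]
```

```bash
python3 -m creep '[[[0,-0.6,0,-0.5,0,-0.6,0],[0,0,0,0,0,0,0],[1,0,0,0,0,0,0],[1,0,0,0,0,0,0],[1,0,0,0,0,0,0],[1,0,0,0,0,0,0],[1,0,0,0,0,0,0],[1,0,0,0,0,0,0]]]' 20
python3 -c "
from h import *
go([.45,.27,.28],-73.9)"
```

```text
t: 13.2
tool_pos: [0.6187, 0.0746, 0.1405]
orientation: [-1.062, 1.406, -1.414]
force: [-0.2, 1.4, -0.5]
opening: 0.0602
pos [0.6187 0.0746 0.1405] xang -105.9 down [ 0.005 -0.002 -1.   ] op 0.0602 F [-0.2  1.4 -0.5] t 13.2 q [ 0.04  0.24  1.53 -0.    1.37  1.89]
shift [-14.16 -14.07 -21.51] turn [ -0.28 -32.     0.11]
```

```bash
python3 -m creep '[[[1,0,-1,0,0,0,0],[1,0,-2,0,0,0,0],[1,0,-3,0,0,0,0],[1,0,-3,0,0,0,0],[1,0,-3,0,0,0,0],[1,0,-1.5,0,0,0,0],[1,0,0,0,0,0,0],[1,0,0,0,0,0,0]]]' 20
python3 -m creep '[[[1,-2.6,0,-2.2,0,-4,0],[1,-2.6,0,-2.2,0,-4,0],[1,-2.6,0,-2.2,0,-4,0],[1,-2.6,0,-2.2,0,-4,0],[1,-2.6,0,-2.2,0,-4,0],[1,-2.6,0,-2.2,0,-4,0],[1,-2.4,0,-2,0,-4,0],[1,-1,0,-1,0,-4,0]]]' 20
python3 -c "
from h import *
c=optics.read_camera('wrist'); P=cloud(c); np.savez('w5.npz',**c)
case(c,'blue',.076)
s=readout.read_state(); R=Ro.from_rotvec(s['orientation']).as_matrix()
hsv=cv2.cvtColor(c['frame'],cv2.COLOR_RGB2HSV)
a=((hsv[...,0]>40)&(hsv[...,0]<90)&(hsv[...,1]>80)&(c['depth']>0)); a[:200]=0
tq=(P[a]-s['tool_pos'])@R; tq=tq[(abs(tq[:,1])<.02)&(abs(tq[:,0])<.06)]; tq=tq[abs(tq[:,1]-np.median(tq[:,1]))<.005]; print(np.percentile(tq,[.5,50,99.5],axis=0))
go([.497,.3266,.117],-73.9)"
```

```text
t: 14.0
tool_pos: [0.6151, 0.0745, 0.2772]
orientation: [-1.071, 1.414, -1.411]
force: [-0.4, 0.6, -2.9]
opening: 0.0597
t: 14.8
tool_pos: [0.4539, 0.2724, 0.2587]
orientation: [-1.362, 1.008, -0.977]
force: [1.0, -0.2, -3.6]
opening: 0.0599
blue centre 497.2 326.5 size 83.7 59.9 ang 16.5 mean [0.4986 0.3263 0.0749]
[[-0.0285907  -0.00997952 -0.04205873]
 [ 0.00115122 -0.00839421  0.01878886]
 [ 0.03073579 -0.00489208  0.04119455]]
pos [0.4526 0.273  0.2583] xang -72.73 down [-0.032 -0.01  -0.999] op 0.06 F [ 0.6  2.8 -3.8] t 14.85 q [ 0.44 -0.04  1.61  0.    1.6   1.71]
shift [-3.8  13.93  6.3 ] turn [1.92 1.17 0.01]
```

```bash
python3 -m creep '[[[1,-1.3,0.5,2,1.9,1.2,0],[1,-1.2,1,2,0,0,0],[1,-1.2,2,2,0,0,0],[1,-0.3,3,0.4,0,0,0],[1,0,3,0,0,0,0],[1,0,2,0,0,0,0],[1,0,0.5,0,0,0,0],[1,0,0,0,0,0,0]]]' 20
python3 -c "
from h import *
go([.498,.3268,.107],-73.9)"
```

```text
t: 15.65
tool_pos: [0.4972, 0.3277, 0.1187]
orientation: [-1.345, 1.01, -0.999]
force: [0.5, 0.1, -2.4]
opening: 0.0602
pos [0.4972 0.3277 0.1187] xang -74.07 down [-0.015 -0.01  -1.   ] op 0.0602 F [ 0.5  0.1 -2.4] t 15.65 q [ 0.5   0.21  1.6  -0.    1.34  1.79]
shift [0.1  1.17 0.08] turn [ 0.98 -0.17  0.29]
```

```bash
python3 -m creep '[[[1,0.1,0,0.1,1,0,0.3],[1,0,0.5,0,0,0,0],[1,0,0.4,0,0,0,0],[1,0,0.2,0,0,0,0],[1,0,0,0,0,0,0],[1,0,0,0,0,0,0],[1,0,0,0,0,0,0],[1,0,0,0,0,0,0]]]' 20
python3 -c "
from h import *
go([.498,.3268,.105],-73.9)"
```

```text
t: 16.45
tool_pos: [0.5013, 0.3278, 0.1119]
orientation: [-1.319, 0.998, -1.005]
force: [-0.1, -0.2, -2.0]
opening: 0.0597
pos [0.5013 0.3278 0.1119] xang -74.12 down [ 0.008  0.005 -1.   ] op 0.0597 F [-0.1 -0.2 -2. ] t 16.45 q [0.49 0.2  1.63 0.   1.3  1.79]
shift [ 0.01  0.68 -0.35] turn [-0.53 -0.22 -0.12]
```

```bash
python3 -m creep '[[[1,0,0,-0.35,-0.5,0,0],[1,0,0.3,0,0,0,0],[1,0,0.3,0,0,0,0],[1,0,0.2,0,0,0,0],[1,0,0,0,0,0,0],[1,0,0,0,0,0,0],[1,0,0,0,0,0,0],[1,0,0,0,0,0,0]]]' 20
python3 -c "
from h import *
go([.498,.3268,.105],-73.9)"
```

```text
t: 17.25
tool_pos: [0.4982, 0.3273, 0.1049]
orientation: [-1.325, 1.003, -1.001]
force: [-0.2, -0.5, -0.7]
opening: 0.0601
pos [0.4982 0.3273 0.1049] xang -74.11 down [ 0.001  0.003 -1.   ] op 0.0601 F [-0.2 -0.5 -0.7] t 17.25 q [0.49 0.21 1.63 0.   1.3  1.79]
shift [ 0.04 -0.01 -0.03] turn [-0.08 -0.21 -0.14]
```

```bash
python3 -m creep '[[[1,0,0.2,0,0,0,0],[1,0,0.15,0,0,0,0],[1,0,0,0,0,0,0],[0.35,0,0,0,0,0,0],[0.2,0,0,0,0,0,0],[0,0,0,0,0,0,0],[0,0,0,0,0,0,0],[0,0,0,0,0,0,0]]]' 20
python3 -m creep '[[[0,0,-1.5,0,0,0,0],[0,0,-3,0,0,0,0],[0,0,-3,0,0,0,0],[0,0,-3,0,0,0,0],[0,0.5,-3,-2,0,0,0],[0,0.5,-1,-3,0,0,0],[0,0,0,-1,0,0,0],[0,0,0,0,0,0,0]]]' 20
python3 -c "
from h import *
c=optics.read_camera('wrist'); save(c,'w6.png'); np.savez('w6.npz',**c)
case(c,'green',.114)
go([.4753,.0425,.25],-11.2)"
```

```text
t: 18.05
tool_pos: [0.4997, 0.328, 0.1053]
orientation: [-1.322, 1.001, -1.002]
force: [0.2, -0.0, 0.1]
opening: 0.088
t: 18.85
tool_pos: [0.443, 0.3007, 0.263]
orientation: [-1.318, 0.999, -1.003]
force: [0.4, 0.2, 0.3]
opening: 0.0931
green centre 497.0 327.0 size 83.5 59.6 ang 16.0 mean [0.4984 0.3273 0.1129]
pos [0.4435 0.3009 0.2629] xang -74.12 down [ 0.008  0.006 -1.   ] op 0.093 F [ 0.4 -0.3  0.2] t 18.9 q [ 0.5  -0.07  1.63  0.    1.57  1.79]
shift [25.73  1.15 -4.02] turn [ -0.6  -62.92   0.09]
```

Green is on the stack, within 1 mm of blue and at the same angle. On to the bar.

```bash
python3 -m creep '[[[0,2.6,0,-2.2,0,-8,0],[0,2.6,0,-2.2,0,-8,0],[0,2.6,0,-2.2,0,-8,0],[0,2.6,0,-2.2,0,-8,0],[0,2.6,0,-2.2,0,-8,0],[0,2.6,0,-2.2,0,-8,0],[0,2.6,0,-2.2,0,-8,0],[0,2.6,0,-2.2,0,-8,0]]]' 20
python3 - <<'E'
from h import *
go([.4753,.0425,.21],-11.2)
for n in('wrist','scene','top'):
    c=optics.read_camera(n); save(c,n+'7.png'); np.savez(n+'7.npz',**c)
E
```

```text
t: 19.7
tool_pos: [0.4639, 0.0403, 0.2536]
orientation: [-1.564, 0.11, -0.105]
force: [-0.2, 0.4, -0.1]
opening: 0.0929
pos [0.4639 0.0403 0.2536] xang -7.84 down [-0.003  0.004 -1.   ] op 0.0929 F [-0.2  0.4 -0.1] t 19.7 q [-0.03 -0.25  1.81  0.    1.58  0.11]
shift [1.11 4.36 0.35] turn [-0.21  3.36 -0.21]
```

View pics/wrist7.png

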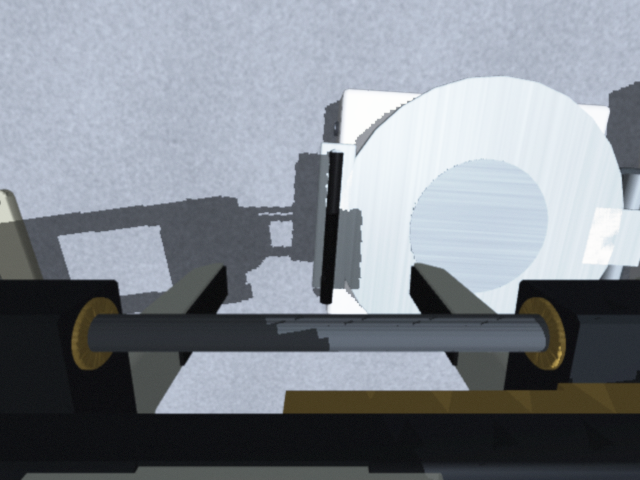

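The lid is clear and the bar runs from (336,152) to (326,303), between the open fingers. Next I'll compute the bar pose and the marker angle.

```bash
python3 - <<'E'
from h import *
c=dict(np.load('wrist7.npz')); P=cloud(c); V=c["frame"].max(-1).astype(int); ok=c["depth"]>0
a=(V<60)&ok&(abs(P[...,2]-.156)<.008); m=np.zeros_like(a); m[140:310,310:355]=1; q=P[a&m]
(cx,cy),wh,an=cv2.minAreaRect((q[:,:2]*1000).astype(np.float32)); print("bar",cx,cy,wh,an,q.mean(0))
yaw=np.radians(-11.1); xs=np.array([np.cos(yaw),np.sin(yaw)]); ys=np.array([-xs[1],xs[0]])
bar=np.array([.4753,.0425]); H=bar+.265*xs; print("hinge",H)
for n in("w1","top0","scene0","top7","scene7"):
    c=dict(np.load(n+".npz")); P=cloud(c); hsv=cv2.cvtColor(c["frame"],cv2.COLOR_RGB2HSV); h,S,V=[hsv[...,i].astype(int) for i in range(3)]
    w=P[...,:2]-H; u=-(w@xs); y=w@ys; z=P[...,2]-.1
    a=((h<8)|(h>172))&(S>120)&(c["depth"]>0)&(u>.07)&(u<.15)&(z>.02)&(y>-.15)&(y<-.09)
    g=a&(y>-.141)
    U,Z=u[g],z[g]; ang=np.arctan2(Z,U); r=np.hypot(U,Z)
    print(n,len(U),"y",y[a].min().round(4),y[a].max().round(4),"meanang",np.mean(ang).round(3),"minus top",(np.mean(ang)-.034).round(3),"r",np.percentile(r,[2,50,98]).round(4),"slope",np.arctan(-np.polyfit(U,Z,1)[0]).round(3) if 0 else np.arctan(np.polyfit(U,Z,1)[0]).round(3))
E
```

```text
bar 474.80096435546875 43.69104766845703 (115.1290512084961, 9.402607917785645) 78.61064147949219 [0.47500949 0.04599979 0.15642381]
hinge [ 0.73534256 -0.00851832]
w1 521 y -0.142 -0.1126 meanang 0.594 minus top 0.56 r [0.0931 0.1196 0.1267] slope 0.552
top0 62 y -0.1407 -0.1138 meanang 0.596 minus top 0.562 r [0.0925 0.1218 0.1306] slope 0.623
scene0 78 y -0.1417 -0.1136 meanang 0.605 minus top 0.571 r [0.088  0.1201 0.1274] slope 0.653
top7 60 y -0.1408 -0.1139 meanang 0.597 minus top 0.563 r [0.0926 0.1217 0.1316] slope 0.626
scene7 69 y -0.1424 -0.1167 meanang 0.608 minus top 0.574 r [0.0873 0.1205 0.1271] slope 0.603
```

```bash
python3 -m creep '[[[0,1.1,0,0.3,0,3.4,0],[0,0,2,0,0,0,0],[0,0,3,0,0,0,0],[0,0,2,0,0,0,0],[0,0,1,0,0,0,0],[0,0,0.5,0,0,0,0],[0,0,0,0,0,0,0],[0,0,0,0,0,0,0]]]' 20
python3 -c "
from h import *
go([.475,.043,.146],-11.2)"
```

```text
t: 20.65
tool_pos: [0.4752, 0.0475, 0.1636]
orientation: [-1.558, 0.182, -0.167]
force: [-0.1, -0.4, -0.1]
opening: 0.0927
pos [0.4752 0.0475 0.1636] xang -12.75 down [-0.009  0.006 -1.   ] op 0.0927 F [-0.1 -0.4 -0.1] t 20.65 q [-0.01 -0.16  1.89  0.01  1.41  0.21]
shift [ 0.1   1.76 -0.45] turn [-0.26 -1.55 -0.58]
```

```bash
python3 -m creep '[[[0,0.1,0.7,-0.4,0,-1.5,-0.6],[0,0,0.7,0,0,0,0],[0,0,0.4,0,0,0,0],[0,0,0,0,0,0,0],[1,0,0,0,0,0,0],[1,0,0,0,0,0,0],[1,0,0,0,0,0,0],[1,0,0,0,0,0,0]]]' 40
python3 -m creep '[[[1,0,0,0,0,0,0],[1,0,0,0,0,0,0],[1,0,0,0,0,0,0],[1,0,0,0,0,0,0],[1,0,0,0,0,0,0],[1,0,0,0,0,0,0],[1,0,0,0,0,0,0],[1,0,0,0,0,0,0]]]' 40
python3 -c "
from h import *
go([.475,.043,.146],-11.2)"
```

```text
t: 21.45
tool_pos: [0.4784, 0.0439, 0.1499]
orientation: [-1.56, 0.15, -0.163]
force: [0.7, 0.3, -0.1]
opening: 0.0656
t: 22.25
tool_pos: [0.4737, 0.045, 0.1491]
orientation: [-1.559, 0.158, -0.153]
force: [6.1, -2.2, 3.4]
opening: 0.0086
pos [0.4737 0.045  0.1491] xang -11.37 down [-0.003  0.006 -1.   ] op 0.0086 F [ 6.1 -2.2  3.4] t 22.25 q [-0.02 -0.16  1.92  0.01  1.38  0.18]
shift [ 0.17  0.31 -0.17] turn [-0.32 -0.17 -0.22]
```

```bash
python3 -m creep '[[[1,0.1,-0.6,0,0,0,1.2],[1,0.21,-1.16,0,0,0,2.5],[1,0.21,-1.16,0,0,0,2.5],[1,0.21,-1.16,0,0,0,2.5],[1,0.21,-1.16,0,0,0,2.5],[1,0.21,-1.16,0,0,0,2.5],[1,0.1,-0.6,0,0,0,1.2],[1,0,0,0,0,0,0]]]' 40
cat >> h.py <<'E'
def lid():
    s=readout.read_state(); to(None,None,s); R=Ro.from_rotvec(s["orientation"]).as_matrix()
    yaw=np.radians(-11.2); xs=np.array([np.cos(yaw),np.sin(yaw),0]); H=np.array([.4748,.0435,.1])+.265*xs
    g=s["tool_pos"]-.008*R[:,1]-H     # grasp point, bar
    u,z=-g@xs,g[2]; print("lid from bar",round(np.arctan2(z,u)-np.arctan2(.054,.265),4),"r",round(np.hypot(u,z),4),"(0.2704)","tool tilt",np.round(np.arctan2(-R[2,0],R[:,0]@xs),4))
E
python3 -c "
from h import *
lid()"
```

```text
t: 23.05
tool_pos: [0.4933, 0.041, 0.2125]
orientation: [-1.521, 0.369, 0.063]
force: [-3.4, 0.4, -4.3]
opening: 0.0086
pos [0.4933 0.041  0.2125] xang -11.26 down [-0.268  0.06  -0.962] op 0.0086 F [-3.4  0.4 -4.3] t 23.05 q [-0.05  0.12  1.55  0.05  1.74  0.14]
lid from bar 0.2562 r 0.2721 (0.2704) tool tilt 0.2779
```

```bash
python3 -m creep '[[[1,0.1,-0.6,0,0,0,1.2],[1,0.23,-1.3,0,0,0,2.7],[1,0.23,-1.3,0,0,0,2.7],[1,0.23,-1.3,0,0,0,2.7],[1,0.23,-1.3,0,0,0,2.7],[1,0.23,-1.3,0,0,0,2.7],[1,0.15,-0.8,0,0,0,1.6],[1,0,0,0,0,0,0]]]' 40
python3 -c "
from h import *
lid()"
```

```text
t: 23.85
tool_pos: [0.5308, 0.0334, 0.2734]
orientation: [-1.456, 0.601, 0.307]
force: [-6.9, 2.2, -2.1]
opening: 0.0087
pos [0.5308 0.0334 0.2734] xang -11.1 down [-0.543  0.111 -0.833] op 0.0087 F [-6.9  2.2 -2.1] t 23.85 q [-0.08  0.49  1.08  0.08  2.15  0.14]
lid from bar 0.523 r 0.2718 (0.2704) tool tilt 0.5871
```

```bash
python3 -m creep '[[[1,0.1,-0.6,0,0,0,0],[1,0.1,-0.6,0,0,0,0],[1,0,-0.1,0,0,0,0],[1,0,0,0,0,0,0],[1,0,0,0,0,0,0],[1,0,0,0,0,0,0],[1,0,0,0,0,0,0],[1,0,0,0,0,0,0]]]' 40
python3 - <<'E'
from h import *
lid()
for n in('scene','top'):
    c=optics.read_camera(n); np.savez(n+'8.npz',**c)
    P=cloud(c); hsv=cv2.cvtColor(c["frame"],cv2.COLOR_RGB2HSV); h,S,V=[hsv[...,i].astype(int) for i in range(3)]
    yaw=np.radians(-11.2); xs=np.array([np.cos(yaw),np.sin(yaw)]); ys=np.array([-xs[1],xs[0]]); H=np.array([.4748,.0435])+.265*xs
    w=P[...,:2]-H; u=-(w@xs); y=w@ys; z=P[...,2]-.1
    ok=(c["depth"]>0)&(u>.0)&(u<.15)&(z>.0)&(z<.15)
    for k,a in(("red",((h<8)|(h>172))&(S>120)&ok&(y<-.1)&(u>.07)),("yel",(h>18)&(h<36)&(S>110)&ok&(y<-.12)&(y>-.17)&(np.hypot(u,z)>.07))):
        if a.sum(): print(n,k,a.sum(),np.arctan2(z[a],u[a]).mean().round(3),np.percentile(np.hypot(u,z)[a],[2,98]).round(3),y[a].mean().round(4))
    d=(c["depth"]>0)&(np.abs(y)<.1)&(u>.05)&(u<.2)&(z>.02)&(z<.2)&(V>110)&(S<60)
    if d.sum()>50:
        A=np.polyfit(u[d],z[d],1); r=z[d]-np.polyval(A,u[d]); m=abs(r)<.008; A=np.polyfit(u[d][m],z[d][m],1); print(n,"lid plane angle",np.arctan(A[0]),m.sum(),d.sum())
    case(c,'green',.114)
    im=c["frame"][150:350,200:440] if n=='scene' else c["frame"][180:320,180:420]
    cv2.imwrite(f"pics/{n}8.png",cv2.resize(im,None,fx=3,fy=3,interpolation=cv2.INTER_CUBIC)[:,:,::-1])
E
```

```text
t: 24.65
tool_pos: [0.534, 0.0327, 0.2772]
orientation: [-1.456, 0.612, 0.319]
force: [-5.2, 0.4, -3.5]
opening: 0.0091
pos [0.534  0.0327 0.2772] xang -11.15 down [-0.555  0.109 -0.825] op 0.0091 F [-5.2  0.4 -3.5] t 24.65 q [-0.08  0.52  1.05  0.08  2.17  0.14]
lid from bar 0.5414 r 0.2719 (0.2704) tool tilt 0.6008
scene red 81 0.603 [0.087 0.127] -0.1354
scene yel 64 0.55 [0.072 0.121] -0.1482
scene lid plane angle 0.525521379050148 1934 1935
top red 47 0.59 [0.087 0.129] -0.1347
top yel 24 0.561 [0.073 0.122] -0.1473
top lid plane angle 0.5218318086034692 210 212
green centre 495.6 327.3 size 83.1 58.6 ang 15.2 mean [0.4944 0.326  0.1146]
```

View pics/scene8.png

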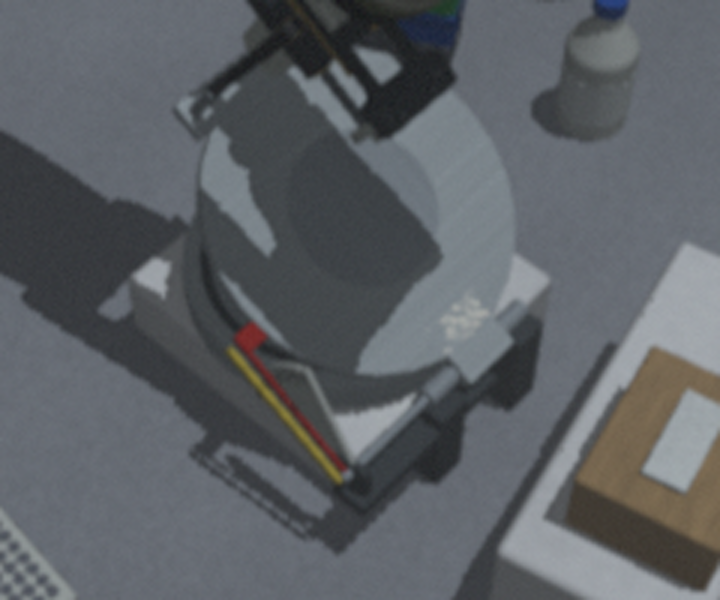

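The crop shows the yellow pointer running alongside the red arm, just below it at (230,350) vs (250,335). The lid needs about 0.03 rad more.

```bash
python3 -m creep '[[[1,0.1,-0.6,0,0,0,0],[1,0.1,-0.6,0,0,0,0],[1,0,-0.4,0,0,0,0],[1,0,-0.2,0,0,0,0],[1,0,-0.1,0,0,0,0],[1,0,0,0,0,0,0],[1,0,0,0,0,0,0],[1,0,0,0,0,0,0]]]' 40
cat > chk.py <<'E'
from h import *
lid()
for n in('scene','top'):
    c=optics.read_camera(n); np.savez(n+'9.npz',**c)
    P=cloud(c); hsv=cv2.cvtColor(c["frame"],cv2.COLOR_RGB2HSV); h,S,V=[hsv[...,i].astype(int) for i in range(3)]
    yaw=np.radians(-11.2); xs=np.array([np.cos(yaw),np.sin(yaw)]); ys=np.array([-xs[1],xs[0]]); H=np.array([.4748,.0435])+.265*xs
    w=P[...,:2]-H; u=-(w@xs); y=w@ys; z=P[...,2]-.1; r=np.hypot(u,z)
    ok=(c["depth"]>0)&(u>.0)&(u<.15)&(z>.0)&(z<.15)
    red=((h<8)|(h>172))&(S>120)&ok&(y<-.1); yel=(h>18)&(h<36)&(S>110)&ok&(y<-.12)&(y>-.17)
    for k,a in(("flag",red&(r>.11)&(y>-.14)),("arm",red&(r>.03)&(r<.107)),("pointer",yel&(r>.03)&(r<.12))):
        if a.sum()>3: print(n,k,a.sum(),"ang",np.median(np.arctan2(z[a],u[a])).round(3),"slope",np.arctan(np.polyfit(u[a],z[a],1)[0]).round(3))
    d=(c["depth"]>0)&(np.abs(y)<.1)&(u>.05)&(u<.2)&(z>.02)&(z<.2)&(V>90)&(S<60)
    if d.sum()>50:
        A=np.polyfit(u[d],z[d],1); e=z[d]-np.polyval(A,u[d]); m=abs(e)<.008; A=np.polyfit(u[d][m],z[d][m],1); print(n,"lid plane",np.arctan(A[0]).round(4),m.sum())
E
python3 chk.py
```

```text
t: 25.55
tool_pos: [0.5435, 0.0308, 0.2876]
orientation: [-1.456, 0.617, 0.324]
force: [-3.2, 1.1, -5.8]
opening: 0.0089
pos [0.5435 0.0308 0.2876] xang -11.21 down [-0.56   0.109 -0.821] op 0.0089 F [-3.2  1.1 -5.8] t 25.55 q [-0.08  0.55  0.99  0.08  2.2   0.14]
lid from bar 0.5938 r 0.272 (0.2704) tool tilt 0.6072
scene flag 51 ang 0.61 slope 0.513
scene arm 45 ang 0.606 slope 0.602
scene pointer 130 ang 0.607 slope 0.572
scene lid plane 0.5785 2100
top flag 31 ang 0.607 slope 0.509
top arm 11 ang 0.616 slope -0.212
top pointer 32 ang 0.625 slope 0.554
top lid plane 0.5771 205
```

```bash
python3 -m creep '[[[1,0,0,0,0,0,0],[1,0,0,0,0,0,0],[1,0,0,0,0,0,0],[1,0,0,0,0,0,0],[1,0,0,0,0,0,0],[1,0,0,0,0,0,0],[1,0,0,0,0,0,0],[1,0,0,0,0,0,0]]]' 40
python3 chk.py; python3 - <<'E'
from h import *
c=dict(np.load('scene9.npz')); cv2.imwrite("pics/s9.png",cv2.resize(c["frame"][100:350,200:480],None,fx=2.4,fy=2.4,interpolation=cv2.INTER_CUBIC)[:,:,::-1])
case(dict(np.load('top9.npz')),'green',.114); lid()
E
```

```text
t: 26.45
tool_pos: [0.5435, 0.0308, 0.2876]
orientation: [-1.456, 0.617, 0.324]
force: [-4.0, 1.5, -6.1]
opening: 0.0092
pos [0.5435 0.0308 0.2876] xang -11.21 down [-0.56   0.109 -0.821] op 0.0092 F [-4.   1.5 -6.1] t 26.45 q [-0.08  0.55  0.99  0.08  2.2   0.14]
lid from bar 0.5937 r 0.272 (0.2704) tool tilt 0.6072
scene flag 55 ang 0.61 slope 0.443
scene arm 48 ang 0.596 slope 0.562
scene pointer 129 ang 0.609 slope 0.552
scene lid plane 0.5768 2092
top flag 32 ang 0.605 slope 0.557
top arm 11 ang 0.599 slope -0.339
top pointer 32 ang 0.618 slope 0.576
top lid plane 0.5774 206
green centre 495.9 327.5 size 84.1 59.2 ang 15.8 mean [0.4971 0.3272 0.1145]
pos [0.5435 0.0308 0.2876] xang -11.21 down [-0.56   0.109 -0.821] op 0.0087 F [-3.4  0.1 -5.5] t 26.55 q [-0.08  0.55  0.99  0.08  2.2   0.14]
lid from bar 0.5938 r 0.2721 (0.2704) tool tilt 0.6072
```

View pics/s9.png

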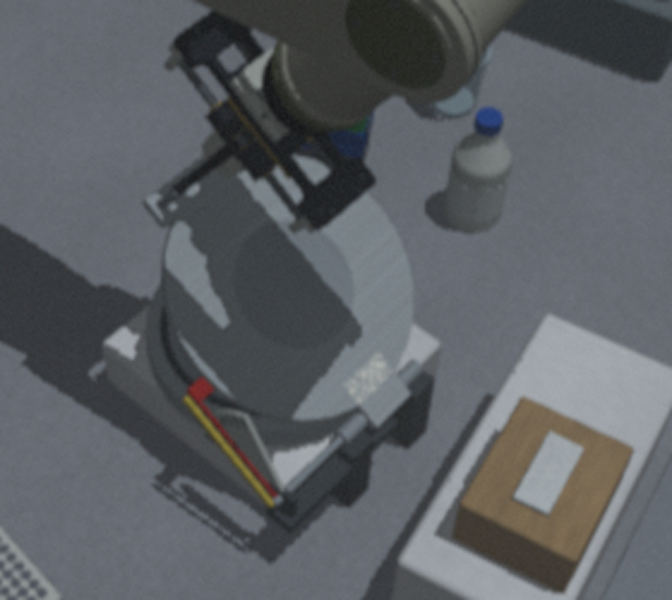

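The yellow pointer at (190,400) lies right beside the red flag at (200,388). The gripper holds the bar, nothing is drifting, and the stack stands. I'm handing the job in.

```bash
python3 -c "
from plant import robot
print(robot.close_job())"
```

```text
the job is handed in; nothing more can be done
None
```

The cases are stacked and the lid is held at the red marker; I handed the job in at about t = 26.6 s. No verdict was reported.

- **Stack:** Blue is about 1.5 mm off the dark grey case and green under 1 mm off blue, with angles within about 1°. Each case was lowered until the wrist force showed contact before release. The last top view still showed green in place.
- **Lid:** The arm holds the bar at a 40 N grip setting, and the readings did not change over the last second I checked. The marker measured 0.56–0.575 rad. The fitted lid surface gave 0.577 rad, while the bar position gave 0.594 rad. The two lid figures differ by about 0.017 rad, but both are inside the 0.07 rad tolerance. In the last picture the pointer lies beside the flag.
- **Not measured:** I never directed the arm at the bystanders, and the wrist force showed no unexpected contact. I did not re-measure their positions or the dark grey case's after the start. The marker still read the same angle, to within about 0.01 rad.

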